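Shift the bench gearbox from second to third

TASK

The gearbox on the bench stands in second gear: with the fingertips, gently push its black-knobbed lever forward out of the two-dot slot into neutral, push it right across the gate, then push it forward fully home into third, the slot marked with three dots. Do not let it go into first or fourth on the way, only push the lever and never pinch it, and leave the other things on the bench where they stand.

Things in the scene. Friction and masses are not known exactly. Their poses are not given: they have to be found in the camera images.
- gearbox: grey gearbox fixed to the bench, 176 x 150 mm at its foot, 113 mm high to the top of the aluminium gate plate; shaft stubs at 55 mm height reach 94 mm forward and 100 mm back from its middle. Origin: centre of its underside on the bench; x points away from the robot ('forward' through the gate), y to the left ('right across' is -y), z up; turned by up to 30 degrees
- gate_centre (a point): centre of the H gate, on top of the gate plate, 113 mm above the bench; axes as the gearbox. Two slots along x, 20 mm wide, are joined halfway by the cross channel (neutral) along y, 20 mm wide; the 12 mm lever rod runs in them. Red raised dots number the slots: 1 left forward, 2 left near, 3 right forward, 4 right near
- knob (a point): centre of the black ball knob, 32 mm wide, on the lever, 180 mm from the lever's pivot, which lies on the gearbox's z axis 20 mm above the bench. Knob centre 200 mm above the bench when upright; at the slot ends 53 mm forward or back and 43 mm left or right of the middle, 187 mm up. Below it an 18 mm collar (14 to 24 mm below the centre), then the 12 mm rod
- shift_fore (a joint): tilt of the lever along the slots, rad: positive is forward (gearbox +x), 0 is neutral, stops at -0.30 (fully in slot 2 or 4) and 0.30 (fully in slot 1 or 3). The lever crosses freely within about +-0.04; rounded corners guide it from a little more. It stays where it is left; 1 to 3 N at the knob moves it
- shift_across (a joint): tilt of the lever across the gate, rad: positive is to the right (gearbox -y); about -0.25 in the left slots (1, 2) and 0.25 in the right slots (3, 4), where it has its stops. Stays where it is left.
- blue_cap: blue plastic cap, 57 mm wide, 46 mm high, loose, right of the gearbox; leave it. Origin: centre of its underside
- pliers: long-nose pliers with blue handles, 156 mm long, 53 mm wide, 14 mm high, loose, lying near and left of the gearbox; leave them. Origin: centre of its underside
- paint_red: dark red dropper paint bottle with a white tip, 36 mm wide, 101 mm high, loose, left of the gearbox; leave it. Origin: centre of its underside
- paint_ochre: ochre dropper paint bottle with a black tip, 36 mm wide, 101 mm high, loose, left of the gearbox; leave it. Origin: centre of its underside
Things that resemble listed ones, but are neither listed nor needed, are in the scene too. Of the things that look like the gearbox, the larger one is meant.

How it is judged:
By the outcome, as a careful person would: the job done as asked, in the order asked, and still so for the second after the job is handed in, with the robot touching nothing.
It also fails if it takes over 64 s, if anything falls off the work surface, if the arm or the gripper's body presses on something with over 40 N, if the wrist force passes 120 N, or if a joint passes its speed limit or range.

ROBOT

A 6-joint arm with a two-finger parallel gripper is mounted at the origin on a cart in front of the work surface, level with it; the furniture and walls round the work are solid. World frame = base frame: x ahead of the robot, y to its left, z up, the work surface at z = 0. Lengths are in m, angles in degrees, forces in N, time in s.
With the tool pointing down it reaches from about 0.375 to 0.9 m from the base axis. Payload 3.1 kg.
Tool frame: the origin (TCP) lies at the centre of the arm's flange, where the gripper is bolted on; the fingertips stand 182 mm ahead of it and the grasp point (between the pads) lies 164 mm ahead of it; x points along the fingers, z is the direction in which the jaws open and shut, and the axes are right-handed (so a half turn about x gives the same grasp; the last joint's range is limited). The gripper opens to 87 mm and grips with 3 to 60 N. Pads are 19 mm wide; open, the fingers measure 117 mm over their backs; the gripper's body (75 mm by 190 mm) begins 51 mm behind the grasp point.
Start: joints at [-85.915, 30.224, 82.088, -0, 67.689, -10.227], TCP at [0.155, -0.606, 0.405] pointing down, gripper open.
Joint ranges: [-176.69, 176.69], [-43.24, 126.21], [12.49, 139.97], [-82, 262], [0, 151.66], [-163.58, 163.58]. Speed limits (degrees/s): [159.86, 159.86, 180, 180, 180, 180].

INTERFACE

Orientations are given as a 3x3 rotation matrix whose columns are the frame's x, y, z axes.
In Python, from rig import bot gives the robot as it stands.
- The arm moves only by the shell command python3 -m crank 'ROWS' [OPENING]. ROWS is JSON, a list of rows, each an object with "offset": the shift along the tool's x, y, z in m, a list of three; "spin": the turn about the tool's x in rad. A call has 1 to 12 rows; each row shifts and turns the commanded pose from where the row before left it, along the tool's axes as they then stand; what a row does not reach is not made up. A row lasts 1/10 s, in which the tool goes at most 50 mm and 8.59 degrees, less where a joint would pass 70% of its speed; a pose out of reach is approached as far as the arm can. A call is refused whole if a number of a shift passes 0.05 or a number of a turn 0.15, either way. A call with a gripper value outside its range is refused whole. OPENING is the finger opening in m, from 0 to 0.087, set as the call begins (- or left out, the last holds). The fingers move at their own pace and stop on an object; the grip force is fixed at half the most. Time passes only in rows, so rows that do not move let the fingers close. It gives the time, the measured TCP pose, the force and the opening at its end, in the units of the state.
- bot.read_state(): the state, without advancing time (a new reading comes with each control period).
- bot.capture(name): name is "scene" or "side" or "wrist"; returns a dict with "pixels" (400x640x3 uint8, blue, green, red), "depth" (400x640 float32, m along the optical axis (not along the pixel's ray), 0 where there is no reading), "K" (3x3 intrinsics, pixels), "world_to_cam" (4x4, takes a point from world to camera coordinates). Camera axes: x right, y up, looking along -z (the intrinsics and any distortion apply to the point x, -y, -z); pixel columns grow to the right and rows downward; lengths in m; the calibration is good to about 2 mm. A picture is of the moment at which its call begins.
- bot.hand_in(): hands the job in, once; it reports no verdict.
Trained networks look in a picture, given as the dict that the camera call returned (one of the last four; its "shot" number tells which), for a name from the list of things; names that differ only in an ending like _2 or _b are one class to them, and where a whole thing is asked for, a point or a joint stands for the part that bears it (a point fixed in the world has none). Each returns a list of dicts, best first, with "p" (0 to 1); they miss things now and then, are a little off and sometimes report something else, mostly with a low value. They report only what shows in the picture. A call takes as long as a camera call. They do not tell look-alikes from the thing itself.
- bot.regions_of(label, picture): "region" (400x640 bool, what is visible of it) and "extent" ([centre column, centre row, width, height] in pixels, round what is visible of it).
The state is a dict: "time_s": time; "joint_positions": joint angles; "qvel": joint speeds; "tau": joint torques, N m; "position": TCP position; "tcp_rot": TCP orientation; "force": force on the tool from outside, world axes, zero at the start; "moment": the same for the moment, N m; "opening": opening from 0.0 (shut) to 1.0 (fully open).
Only numpy, scipy, OpenCV 4.12 (cv2) and the standard library are available. Lean on these libraries where they do the work, as an engineer would, in place of code of your own. Each camera call takes 0.05 s, during which the arm holds its last target.

## Working session

There is one attempt and no reset: what is moved stays moved. The work goes in short steps, Python scripts to look and compute and a shell command to move; the robot and the scene stay as the last step left them, time stands still between calls to the robot, and variables do not carry over. Pictures are saved under pics/ and viewed, and the job is handed in when it is done.

```bash
ls; mkdir -p pics
python3 - <<'E'
from rig import bot
import cv2
s=bot.read_state();print({k:s[k] for k in('time_s','position','tcp_rot','force','opening')})
for n in('scene','side','wrist'):
    p=bot.capture(n);cv2.imwrite(f'pics/{n}0.png',p['pixels'])
E
```

```text
pics
{'time_s': 0.0, 'position': array([ 0.15449486, -0.60524652,  0.40377321]), 'tcp_rot': array([[-1.51942983e-04,  9.68961235e-01,  2.47212667e-01],
       [ 2.16298835e-03,  2.47212410e-01, -9.68958898e-01],
       [-9.99997649e-01,  3.87491612e-04, -2.13341405e-03]]), 'force': array([ 0.05950418, -0.64168769,  1.5780628 ]), 'opening': 0.9983082583562}
```

View pics/scene0.png

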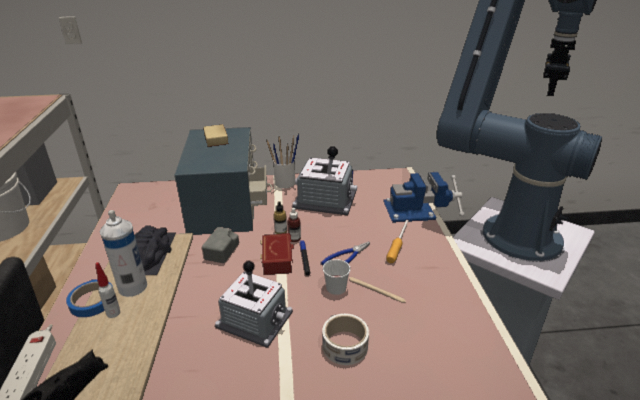

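View pics/side0.png

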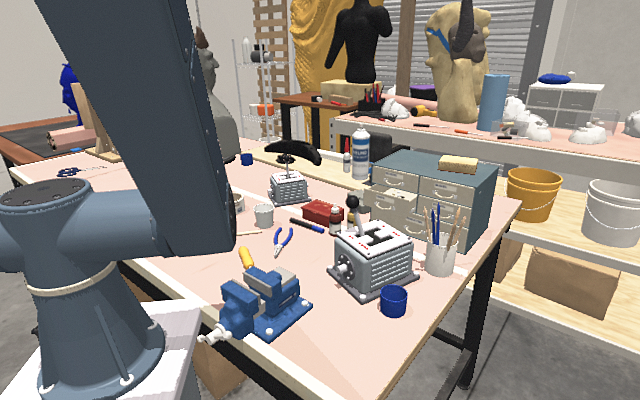

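View pics/wrist0.png

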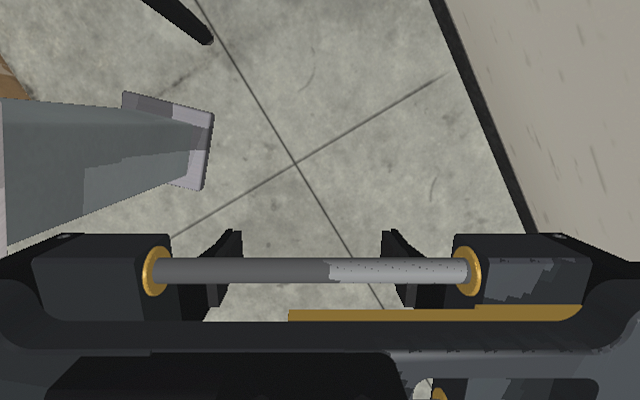

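The scene view shows two gearboxes, one at (326,183) and one at (255,300). The far one is next to the blue cap and looks larger, so I'll measure both.

```bash
cat > h.py <<'E'
import numpy as np,cv2
from rig import bot
def world(p):
    d=p['depth'];K=p['K'];h,w=d.shape
    u,v=np.meshgrid(np.arange(w),np.arange(h))
    x=(u-K[0,2])/K[0,0]*d;y=(v-K[1,2])/K[1,1]*d
    c=np.stack([x,-y,-d,np.ones_like(d)],-1)
    return (c@np.linalg.inv(p['world_to_cam']).T)[...,:3]
def proj(p,P):
    c=p['world_to_cam']@np.append(P,1);q=p['K']@np.array([c[0],-c[1],-c[2]]);return q[:2]/q[2]
E
python3 - <<'E'
from h import *
for n in('scene','side'):
    p=bot.capture(n);W=world(p);ok=p['depth']>0
    np.savez(f'{n}.npz',W=W,ok=ok,px=p['pixels'],K=p['K'],T=p['world_to_cam'])
    print(n,p['K'].tolist(),[k for k in p])
    for l in('gearbox','knob','blue_cap','paint_red','paint_ochre','pliers'):
        for r in bot.regions_of(l,p)[:3]:
            m=r['region']&ok;P=W[m]
            if len(P): print(l,round(r['p'],2),np.round(r['extent']),len(P),'med',np.median(P,0).round(3),'lo',np.percentile(P,2,0).round(3),'hi',np.percentile(P,98,0).round(3))
E
```

```text
scene [[462.2924781087357, 0.0, 312.6947595489313], [0.0, 462.2924781087357, 195.78728119876791], [0.0, 0.0, 1.0]] ['pixels', 'depth', 'K', 'world_to_cam', 'shot']
gearbox 0.76 [254. 302.  77.  87.] 3915 med [0.332 0.706 0.071] lo [0.283 0.633 0.005] hi [0.398 0.746 0.155]
gearbox 0.58 [322. 183.  67.  66.] 2961 med [0.517 0.226 0.08 ] lo [0.458 0.124 0.004] hi [0.611 0.277 0.194]
knob 0.74 [248. 279.  16.  32.] 184 med [0.35  0.688 0.141] lo [0.343 0.646 0.057] hi [0.395 0.696 0.165]
knob 0.6 [331. 160.   9.  26.] 159 med [0.504 0.216 0.184] lo [0.487 0.142 0.112] hi [0.572 0.229 0.206]
blue_cap 0.62 [335. 160.   6.  28.] 171 med [0.503 0.215 0.186] lo [0.487 0.2   0.112] hi [0.527 0.229 0.207]
paint_red 0.61 [332. 160.  12.  28.] 165 med [0.502 0.215 0.187] lo [ 0.487 -0.616 -0.329] hi [1.113 0.229 0.207]
paint_red 0.54 [293. 227.  13.  33.] 357 med [0.477 0.412 0.047] lo [ 0.467  0.34  -0.   ] hi [0.542 0.423 0.094]
paint_ochre 0.76 [279. 218.  12.  29.] 339 med [0.531 0.411 0.049] lo [0.52  0.377 0.003] hi [0.56  0.421 0.094]
paint_ochre 0.43 [294. 224.  12.  36.] 361 med [0.477 
[... 613 characters left out ...]
.05 ] lo [0.522 0.383 0.025] hi [0.542 0.402 0.071]
knob 0.75 [353. 216.  17.  40.] 332 med [0.509 0.202 0.175] lo [0.488 0.196 0.024] hi [0.579 0.491 0.207]
knob 0.64 [286. 168.   6.  24.] 78 med [0.354 0.68  0.14 ] lo [0.345 0.672 0.09 ] hi [0.364 0.687 0.165]
blue_cap 0.84 [394. 304.  29.  35.] 783 med [0.565 0.051 0.028] lo [0.537 0.034 0.003] hi [0.591 0.09  0.046]
paint_red 0.61 [335. 220.  14.  31.] 332 med [0.484 0.391 0.049] lo [0.469 0.382 0.001] hi [0.516 0.478 0.099]
pliers 0.74 [373. 250.  90. 111.] 5488 med [0.53  0.147 0.084] lo [0.458 0.095 0.004] hi [0.639 0.242 0.192]
pliers 0.69 [282. 244.  17.  27.] 198 med [0.319 0.359 0.01 ] lo [0.307 0.299 0.004] hi [0.356 0.437 0.014]
```

Run:
```python
from h import *
from scipy.optimize import least_squares
A=[]
for n in('scene','side'):
    d=np.load(n+'.npz');W=d['W'];ok=d['ok']
    b=ok&(W[...,0]>.4)&(W[...,0]<.7)&(W[...,1]>.05)&(W[...,1]<.3)
    t=b&(abs(W[...,2]-.113)<.004)
    P=W[t];print(n,'top',len(P),P.mean(0).round(4),P[:,2].std())
    r=cv2.minAreaRect((P[:,:2]*1000).astype(np.float32));print(r)
    A.append(P)
    k=b&(W[...,2]>.176)&(abs(W[...,0]-.505)<.04)&(abs(W[...,1]-.21)<.04)
    Q=W[k]
    f=least_squares(lambda c:np.linalg.norm(Q-c,axis=1)-.016,Q.mean(0)-[0,0,.005],loss='soft_l1',f_scale=.001)
    print('knob',len(Q),f.x.round(4),np.sqrt(np.mean(f.fun**2)))
P=np.vstack(A);print(cv2.minAreaRect((P[:,:2]*1000).astype(np.float32)))
for n,(x0,y0,x1,y1) in {'scene':(285,140,370,220),'side':(310,180,440,310)}.items():
    cv2.imwrite(f'pics/{n}z.png',cv2.resize(np.load(n+'.npz')['px'][y0:y1,x0:x1],None,fx=6,fy=6,interpolation=cv2.INTER_CUBIC)[:600])
```

```text
scene top 656 [0.5467 0.1946 0.1121] 0.0015594840901975325
((579.5296020507812, 202.484619140625), (204.120361328125, 134.810546875), 21.63861656188965)
knob 97 [0.5028 0.2129 0.1917] 0.001975101774322505
side top 1314 [0.5498 0.1791 0.1131] 0.0012869982031774446
((580.0772094726562, 198.880126953125), (205.36416625976562, 132.57623291015625), 20.465984344482422)
knob 167 [0.5018 0.2128 0.1919] 0.0012066398365946577
((579.5137939453125, 201.35987854003906), (206.04257202148438, 137.61668395996094), 20.465984344482422)
```

Run:
```python
from h import *
d=np.load('side.npz');W=d['W'];ok=d['ok']
S=np.load('scene.npz')
# top-down map of all data near top height
M=np.full((250,300,3),40,np.uint8)
for f in (d,S):
    W=f['W'];m=f['ok']&(W[...,2]>.1)&(W[...,2]<.125)&(W[...,0]>.4)&(W[...,0]<.69)&(W[...,1]>.05)&(W[...,1]<.29)
    for P,c in zip(W[m],f['px'][m]):
        cv2.circle(M,(int(299-(P[1]-.03)*1000),int(249-(P[0]-.43)*1000)),1,c.tolist(),-1)
cv2.imwrite('pics/top.png',cv2.resize(M,None,fx=2.4,fy=2.4))
```

```text
(no output)
```

View pics/sidez.png

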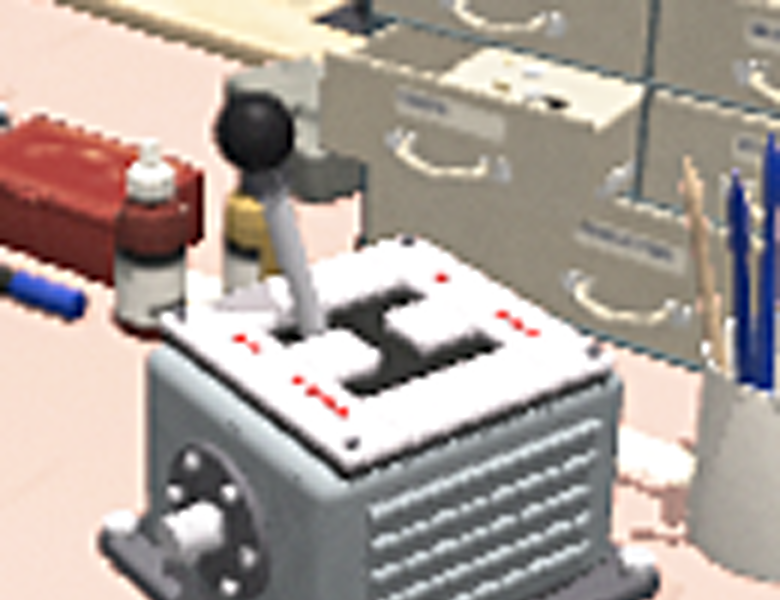

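View pics/top.png

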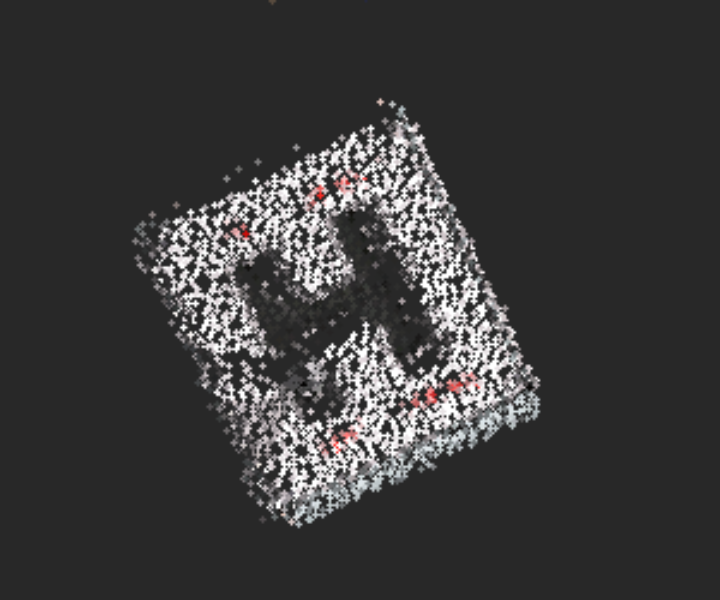

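```bash
cat > fit.py <<'E'
from h import *
from scipy.optimize import minimize
def rays(K,T,shape,z):
    h,w=shape;u,v=np.meshgrid(np.arange(w),np.arange(h))
    Ti=np.linalg.inv(T);o=Ti[:3,3]
    dr=np.stack([(u-K[0,2])/K[0,0],-(v-K[1,2])/K[1,1],-np.ones_like(u,float)],-1)@Ti[:3,:3].T
    s=(z-o[2])/dr[...,2];return o+s[...,None]*dr
def local(P,q):
    c,s=np.cos(q[2]),np.sin(q[2]);d=P[...,:2]-q[:2]
    return d[...,0]*c+d[...,1]*s,-d[...,0]*s+d[...,1]*c
def box(x,y,cx,cy,hx,hy,w=.0015):
    sg=lambda t:1/(1+np.exp(-np.clip(t/w,-50,50)))
    return sg(hx-abs(x-cx))*sg(hy-abs(y-cy))
data=[]
for n in('scene','side'):
    d=np.load(n+'.npz');P=rays(d['K'],d['T'],d['ok'].shape,.113)
    g=d['px'].astype(float).mean(-1)/255
    data.append((P,g,d['px']))
def cost(q,which=(0,1)):
    e=0
    for i in which:
        P,g,_=data[i];x,y=local(P,q)
        m=(abs(x)<.048)&(abs(y)<.042)&~((x<0)&(y>.008))
        x,y=x[m],y[m]
        a=np.maximum.reduce([box(x,y,0,.0237,.0355,.01),box(x,y,0,-.0237,.0355,.01),box(x,y,0,0,.01,.03)])
        e+=np.mean((np.clip(g[m],0.1,.9)-(.9-.8*a))**2)
    return e
if __name__=='__main__':
    for w in((0,),(1,),(0,1)):
        best=min((minimize(cost,[x,y,t],args=(w,),method='Nelder-Mead',options=dict(initial_simplex=np.array([[x,y,t],[x+.01,y,t],[x,y+.01,t],[x,y,t+.1]]))) for x in(.535,.55,.565) for y in(.17,.185,.2) for t in(.3,.45)),key=lambda r:r.fun)
        q=best.x;print(w,q[:2].round(4),np.degrees(q[2]).round(2),best.fun)
        print(' knob local',[v.round(4) for v in local(np.array([.5023,.2128]),q)])
E
python3 fit.py
```

```text
(0,) [0.5451 0.1912] 25.55 0.02498103525971038
 knob local [np.float64(-0.0293), np.float64(0.038)]
(1,) [0.5478 0.1855] 25.25 0.04020302771050861
 knob local [np.float64(-0.0295), np.float64(0.0441)]
(0, 1) [0.5467 0.1879] 25.69 0.08867963245609486
 knob local [np.float64(-0.0292), np.float64(0.0417)]
```

Run:
```python
from h import *
H={}
for n in('scene','side'):
    d=np.load(n+'.npz');W=d['W'][d['ok']]
    m=(W[:,0]>.2)&(W[:,0]<.9)&(W[:,1]>-.6)&(W[:,1]<.6)&(W[:,2]>.12)
    for P in W[m]:
        k=(int(P[0]//.05),int(P[1]//.05));H[k]=max(H.get(k,0),P[2])
print('rows x .2..; cols y -.6..')
print('      '+' '.join(f'{j*.05:4.2f}'[-5:].rjust(5) for j in range(-12,12)))
for i in range(4,18): print(f'{i*.05:.2f} ',' '.join((f'{H[(i,j)]:.2f}' if (i,j) in H else '.').rjust(5) for j in range(-12,12)))
```

```text
rows x .2..; cols y -.6..
      -0.60 -0.55 -0.50 -0.45 -0.40 -0.35 -0.30 -0.25 -0.20 -0.15 -0.10 -0.05  0.00  0.05  0.10  0.15  0.20  0.25  0.30  0.35  0.40  0.45  0.50  0.55
0.20   0.50  0.53  0.54     .     .     .     .  0.57  0.54  0.58  0.58  0.53  0.46  0.37     .     .     .     .     .     .     .     .     .     .
0.25      .     .     .     .     .     .     .  0.57  0.57  0.58  0.58  0.51  0.43  0.35     .     .     .     .     .     .     .     .     .     .
0.30      .     .     .     .     .     .     .     .     .     .     .     .     .     .     .     .     .     .     .     .     .     .     .     .
0.35      .     .     .     .     .     .     .     .     .     .     .     .     .     .     .     .     .     .     .     .     .     .     .     .
0.40      .     .     .     .     .     .     .     .     .     .     .     .     .     .     .     .     .     .     .     .     .     .     .     .
0.45      .     .     .     .     .     .     .     .     .     .     .     .     .     .     .  0.20  0.21     .     .     .     .     .     .     .
0.50      .     .     . 
[... 475 characters left out ...]
   .     .     .     .     .     .     .     .  0.19  0.17     .  0.14  0.20  0.20  0.20  0.20  0.20
0.70      .     .     .     .     .     .     .     .     .     .     .     .     .     .  0.16  0.15  0.17  0.16  0.20  0.20  0.20  0.20  0.20  0.20
0.75      .     .     .     .     .     .     .     .     .     .     .     .     .     .     .  0.16  0.16  0.20  0.23  0.23  0.23  0.20  0.20  0.20
0.80      .     .     .     .     .     .     .     .     .     .     .     .     .     .     .     .  0.20  0.20  0.23  0.23  0.23  0.20  0.20     .
0.85      .     .     .     .     .     .     .     .     .     .     .     .     .     .     .     .     .  0.20  0.23  0.23  0.20  0.20     .     .
```

```bash
python3 -m crank '[{"offset":[-0.04,0,0],"spin":-0.1},{"offset":[-0.04,0,0],"spin":-0.095},{"offset":[0,0.045,0],"spin":0},{"offset":[0,0.045,0],"spin":0},{"offset":[0,0.045,0],"spin":0},{"offset":[0,0.045,0],"spin":0},{"offset":[0,0.045,0],"spin":0},{"offset":[0,0.024,-0.039],"spin":0},{"offset":[0,0.024,-0.039],"spin":0},{"offset":[0,0.024,-0.039],"spin":0}]' 0
python3 -m crank '[{"offset":[0,0.024,-0.039],"spin":0},{"offset":[0,0.024,-0.039],"spin":0},{"offset":[0,0.024,-0.039],"spin":0},{"offset":[0,0.024,-0.039],"spin":0},{"offset":[0,0.024,-0.039],"spin":0},{"offset":[0,0.024,-0.039],"spin":0},{"offset":[0,0.024,-0.039],"spin":0},{"offset":[0,0.024,-0.039],"spin":0},{"offset":[0,0,0],"spin":0},{"offset":[0,0,0],"spin":0}]'
```

```text
time_s: 1.85
position: [0.3726, -0.3704, 0.4845]
tcp_rot: [[-0.0, 0.903, 0.431], [0.0, 0.431, -0.903], [-1.0, 0.0, -0.0]]
force: [-0.3, 0.2, -0.5]
opening: 0.171
time_s: 2.85
position: [0.4112, -0.0069, 0.485]
tcp_rot: [[0.001, 0.901, 0.433], [-0.001, 0.433, -0.901], [-1.0, 0.0, 0.001]]
force: [0.3, 0.2, -0.0]
opening: 0.006
```

Run:
```python
from h import *
p=bot.capture('wrist');cv2.imwrite('pics/w1.png',p['pixels'])
Ti=np.linalg.inv(p['world_to_cam']);print(Ti.round(3))
```

```text
[[ 0.432  0.869  0.24   0.478]
 [-0.902  0.416  0.116  0.025]
 [ 0.001 -0.267  0.964  0.465]
 [ 0.     0.     0.     1.   ]]
```

View pics/w1.png

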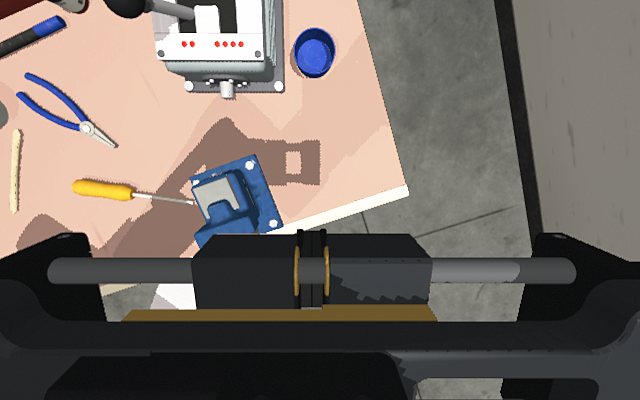

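The wrist view shows the gate plate's near edge level at about row 62. That means the tool yaw matches the gearbox.

```bash
python3 -m crank '[{"offset":[0,0.01,-0.04],"spin":0},{"offset":[0,0.01,-0.04],"spin":0},{"offset":[0,0.01,-0.04],"spin":0},{"offset":[0,0,-0.038],"spin":0},{"offset":[0,0,0],"spin":0},{"offset":[0,0,0],"spin":0}]'
python3 - <<'E'
from h import *
p=bot.capture('wrist');cv2.imwrite('pics/w2.png',p['pixels'])
np.savez('wrist.npz',W=world(p),ok=p['depth']>0,px=p['pixels'],K=p['K'],T=p['world_to_cam'])
E
```

```text
time_s: 3.5
position: [0.3708, 0.1469, 0.4848]
tcp_rot: [[0.001, 0.903, 0.43], [-0.001, 0.43, -0.903], [-1.0, 0.0, 0.001]]
force: [-0.5, -0.5, -0.8]
opening: 0.007
```

View pics/w2.png

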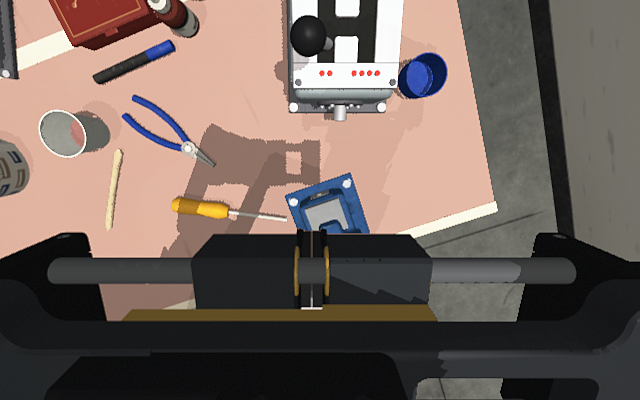

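The knob is at (308,37), nearly in line with the closed fingers at column 313. I'll refine the gate and knob positions from this view.

Run:
```python
import fit
from fit import *
d=np.load('wrist.npz')
W=d['W'];m=d['ok']&(W[...,2]>.17)&(abs(W[...,0]-.505)<.04)&(abs(W[...,1]-.21)<.04)
from scipy.optimize import least_squares
Q=W[m];f=least_squares(lambda c:np.linalg.norm(Q-c,axis=1)-.016,Q.mean(0)-[0,0,.005],loss='soft_l1',f_scale=.001);k=f.x
print('knob',len(Q),k.round(4),np.sqrt(np.mean(f.fun**2)))
P=W[d['ok']&(abs(W[...,2]-.113)<.004)&(W[...,0]>.4)&(W[...,0]<.7)&(W[...,1]>.08)&(W[...,1]<.3)]
th=np.radians(25.5);q=np.array([.547,.187,th])
x,y=local(P,q);print('plate local x',np.percentile(x,[1,99]).round(4),'y',np.percentile(y,[.5,2,98,99.5]).round(4))
R=rays(d['K'],d['T'],d['ok'].shape,.115);px=d['px'].astype(int)
r=(px[...,2]>180)&(px[...,1]<110)&(px[...,0]<110)
x,y=local(R,q);s=r&(abs(x)<.09)&(abs(y)<.08);print('dots',np.c_[x[s],y[s]].mean(0).round(4),np.ptp(y[s]),np.polyfit(y[s],x[s],1))
print('knob local',local(k,q))
for n in('scene','side'):
    d=np.load(n+'.npz');px=d['px'].astype(int);R=rays(d['K'],d['T'],d['ok'].shape,.115);x,y=local(R,q)
    s=(px[...,2]>150)&(px[...,1]<120)&(px[...,0]<120)&(abs(x)<.075)&(abs(y)<.06)
    for a in(1,-1):
        for b in(1,-1):
            t=s&(a*x>0)&(b*y>0);print(n,a,b,t.sum(),x[t].mean().round(4),y[t].mean().round(4))
```

```text
knob 1221 [0.5038 0.2124 0.1919] 0.000555061366079644
plate local x [-0.0601  0.0279] y [-0.0614 -0.0602  0.0577  0.0596]
dots [-0.0451 -0.0086] 0.06919036247797966 [ 0.00261059 -0.04511218]
knob local (np.float64(-0.028052428497823884), np.float64(0.04150497461130748))
scene 1 1 0 nan nan
scene 1 -1 4 0.0486 -0.0164
scene -1 1 3 -0.0468 0.0271
scene -1 -1 6 -0.0472 -0.0166
side 1 1 1 0.0478 0.0198
side 1 -1 5 0.0491 -0.0253
side -1 1 3 -0.0479 0.0218
side -1 -1 7 -0.0473 -0.0271<stdin>:20: RuntimeWarning: Mean of empty slice.
  ret = ret.dtype.type(ret / rcount)
```

```bash
python3 -m crank '[{"offset":[0,0.03,-0.002],"spin":0},{"offset":[0,0.03,0],"spin":0},{"offset":[0,0.03,0],"spin":0},{"offset":[0.04,0,0],"spin":0},{"offset":[0.04,0,0],"spin":0},{"offset":[0.03,0,0],"spin":0},{"offset":[0.015,0,0],"spin":0},{"offset":[0,0,0],"spin":0},{"offset":[0,0,0],"spin":0}]'
python3 - <<'E'
from h import *
p=bot.capture('wrist');cv2.imwrite('pics/w3.png',p['pixels'])
p=bot.capture('side');cv2.imwrite('pics/s3.png',cv2.resize(p['pixels'][130:330,260:480],None,fx=3,fy=3))
s=bot.read_state();print(s['position'],s['force'])
E
```

```text
time_s: 4.45
position: [0.4521, 0.1867, 0.3599]
tcp_rot: [[0.0, 0.904, 0.428], [-0.0, 0.428, -0.904], [-1.0, 0.0, 0.0]]
force: [0.6, -0.6, -0.1]
opening: 0.004
[0.45192884 0.1873692  0.3608255 ] [ 0.46227195  0.30381234 -0.44232493]
```

View pics/w3.png

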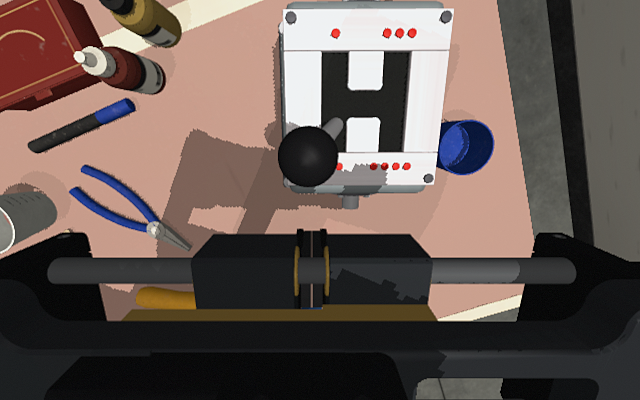

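View pics/s3.png

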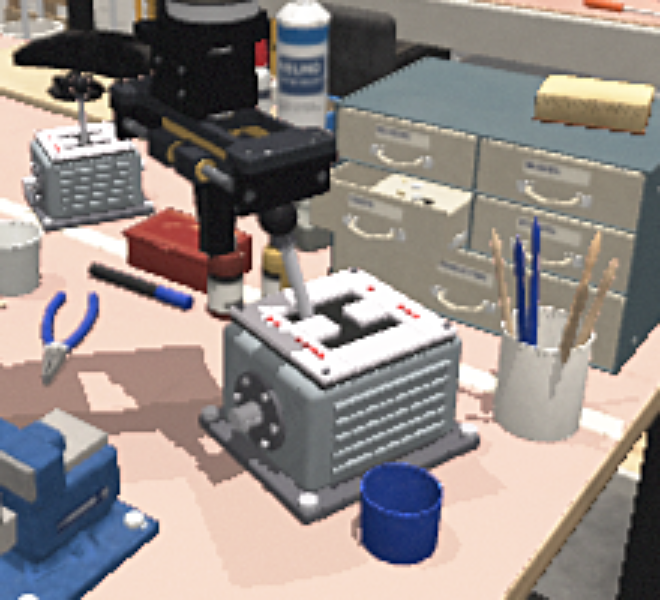

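The fingers are behind the knob at (308,155), and the whole gate is visible. I'll refit the gate from this view, then push.

```bash
cat > meas.py <<'E'
import sys
import fit
from fit import *
from scipy.optimize import least_squares
def knobfit(p,guess):
    W=world(p);m=(p['depth']>0)&(W[...,2]>.172)&(np.linalg.norm(W-guess,axis=-1)<.04)&(p['pixels'].max(-1)<90)
    Q=W[m];f=least_squares(lambda c:np.linalg.norm(Q-c,axis=1)-.016,Q.mean(0)-[0,0,.008],loss='soft_l1',f_scale=.001)
    return f.x,len(Q),np.sqrt(np.mean(f.fun**2))
q0=np.array([.547,.1865,np.radians(25.5)])
def report(guess_local,cam='wrist',name=None):
    p=bot.capture(cam)
    if name: cv2.imwrite(f'pics/{name}.png',p['pixels'])
    c,s=np.cos(q0[2]),np.sin(q0[2]);g=np.array([q0[0]+c*guess_local[0]-s*guess_local[1],q0[1]+s*guess_local[0]+c*guess_local[1],.194])
    k,n,r=knobfit(p,g);print('knob local',[round(float(v),4) for v in local(k,q0)],'z',k[2].round(4),n,r.round(4))
    S=bot.read_state();print('TCP local',[round(float(v),4) for v in local(S['position'],q0)],S['position'][2].round(4),'F',S['force'].round(1))
    return p
E
python3 - <<'E'
from meas import *
p=report((-.028,.0415))
P=rays(p['K'],p['world_to_cam'],(400,640),.113)
fit.data[0]=(P,p['pixels'].mean(-1)/255,None)
b=minimize(cost,q0,args=((0,),),method='Nelder-Mead',options=dict(initial_simplex=np.array([q0,q0+[.01,0,0],q0+[0,.01,0],q0+[0,0,.05]])))
print(b.x[:2].round(4),np.degrees(b.x[2]),b.fun)
E
```

```text
knob local [-0.028, 0.0422] z 0.192 2850 0.0005
TCP local [-0.0855, 0.042] 0.361 F [-0.2  0.8  0.2]
[0.5508 0.1884] 24.79853853408486 0.018505859344406534
```

Run:
```python
from meas import *
p=bot.capture('wrist');px=p['pixels'].astype(int)
R=rays(p['K'],p['world_to_cam'],(400,640),.1145);x,y=local(R,q0)
s=(px[...,2]>170)&(px[...,1]<110)&(px[...,0]<110)&(abs(x)<.075)&(abs(y)<.06)
n,l,st,c=cv2.connectedComponentsWithStats(s.astype(np.uint8))
for i in range(1,n):
    if st[i,4]>15: print(st[i,4],x[l==i].mean().round(4),y[l==i].mean().round(4))
# channel edges: brightness along local x at y=0 ; along y at x=.025 and x=0
R=rays(p['K'],p['world_to_cam'],(400,640),.113);x,y=local(R,q0);g=px.mean(-1)
for nm,a,b,b0 in(('y0',x,y,0),('x.025',y,x,.025),('yR',x,y,-.0237),('yL',x,y,.0237)):
    m=(abs(b-b0)<.002)&(abs(a)<.06);h=[int(np.median(g[m&(abs(a-t)<.001)])) if (m&(abs(a-t)<.001)).any() else -1 for t in np.arange(-.05,.0501,.002)];print(nm,h)
```

```text
53 0.0514 0.0227
51 0.0515 -0.0144
52 0.0516 -0.0232
53 0.0515 -0.0323
29 -0.0447 0.0179
37 -0.0446 -0.0277
37 -0.0445 -0.0368
y0 [139, 138, 139, 138, 241, 238, 241, 241, 210, 242, 241, 241, 241, 241, 241, 241, 241, 241, 241, 241, 241, 242, 57, 34, 34, 34, 34, 34, 34, 34, 35, 29, 227, 241, 241, 241, 241, 241, 241, 240, 241, 241, 239, 239, 241, 197, 240, 239, 240, 240, 239]
x.025 [237, 237, 239, 240, 240, 237, 238, 239, 237, 56, 32, 34, 34, 34, 34, 35, 34, 34, 28, 246, 241, 241, 241, 241, 241, 241, 241, 241, 241, 241, 241, 245, 31, 35, 35, 34, 36, 35, 36, 35, 36, 30, 243, 241, 241, 241, 241, 241, 241, 241, 241]
yR [239, 241, 244, 233, 242, 240, 241, 241, 176, 28, 34, 35, 35, 35, 35, 34, 35, 34, 34, 35, 35, 35, 35, 34, 34, 35, 35, 35, 35, 35, 35, 35, 35, 35, 34, 34, 34, 34, 34, 34, 35, 35, 35, 35, 29, 125, 241, 238, 240, 239, 117]
yL [20, 19, 20, 22, 22, 23, 22, 23, 22, 23, 22, 21, 20, 18, 37, 114, 116, 116, 115, 113, 106, 94, 32, 35, 34, 35, 35, 35, 34, 34, 34, 34, 35, 35, 34, 35, 35, 35, 35, 36, 35, 36, 35, 34, 34, 60, 241, 240, 240, 242, 122]
```

```bash
python3 -m crank '[{"offset":[0,0.015,0],"spin":0},{"offset":[0,0.01,0],"spin":0},{"offset":[0,0.006,0],"spin":0},{"offset":[0,0.006,0],"spin":0},{"offset":[0,0.006,0],"spin":0},{"offset":[0,0.005,0],"spin":0},{"offset":[0,0,0],"spin":0}]'
python3 - <<'E'
from meas import *
report((-.012,.0415),name='w4')
E
```

```text
time_s: 5.35
position: [0.4946, 0.2091, 0.3597]
tcp_rot: [[0.0, 0.903, 0.43], [0.0, 0.43, -0.903], [-1.0, 0.001, -0.0]]
force: [-2.1, -0.1, -0.1]
opening: 0.006
knob local [-0.0117, 0.0428] z 0.1945 3010 0.0034
TCP local [-0.0378, 0.043] 0.3596 F [-0.9 -0.2  0.7]
```

View pics/w4.png

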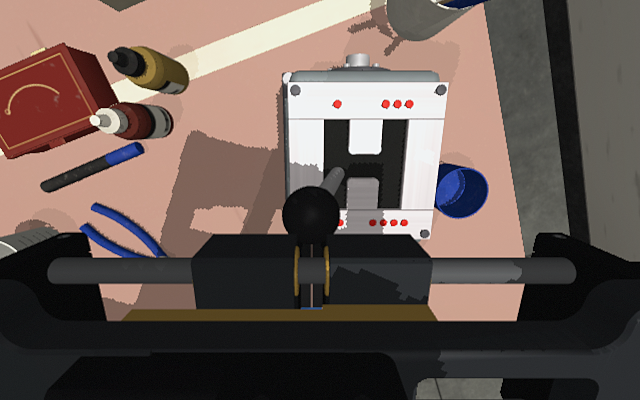

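The knob has moved with the fingers to -12 mm, with about 2 N of contact force. I'll push about 13 mm more.

```bash
python3 -m crank '[{"offset":[0,0.004,0],"spin":0},{"offset":[0,0.004,0],"spin":0},{"offset":[0,0.003,0],"spin":0},{"offset":[0,0.002,0],"spin":0},{"offset":[0,0,0],"spin":0},{"offset":[0,-0.01,0],"spin":0},{"offset":[0,-0.02,0],"spin":0},{"offset":[0,-0.02,0],"spin":0},{"offset":[0,0,0],"spin":0}]'
python3 - <<'E'
from meas import *
report((.001,.0425),name='w5')
E
```

```text
time_s: 6.3
position: [0.4581, 0.192, 0.3594]
tcp_rot: [[-0.004, 0.903, 0.43], [-0.001, 0.43, -0.903], [-1.0, -0.004, -0.001]]
force: [0.3, 0.3, -1.1]
opening: 0.004
knob local [0.0016, 0.0429] z 0.1948 3449 0.0005
TCP local [-0.0761, 0.0429] 0.3598 F [-0.1 -0.2 -0.3]
```

View pics/w5.png

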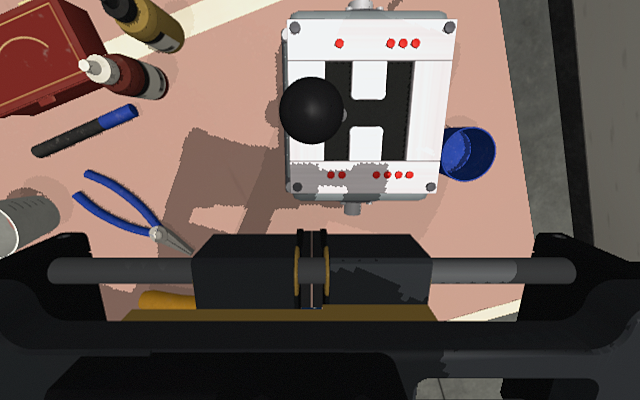

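The rod, seen at (342,113), is level with the cross channel, so the lever is in neutral. Next I'll go round to the left of the knob.

```bash
python3 -m crank '[{"offset":[0,0,-0.03],"spin":0},{"offset":[0,0,-0.03],"spin":0},{"offset":[0,0.03,0],"spin":0},{"offset":[0,0.03,0],"spin":0},{"offset":[0,0.018,0],"spin":0},{"offset":[0,0,0],"spin":0},{"offset":[0,0,0],"spin":0}]'
python3 - <<'E'
from meas import *
p=bot.capture('scene');cv2.imwrite('pics/s6.png',cv2.resize(p['pixels'][100:230,250:420],None,fx=4,fy=4))
report((.001,.0425),cam='side')
E
```

```text
time_s: 7.05
position: [0.5054, 0.2806, 0.3594]
tcp_rot: [[-0.001, 0.903, 0.43], [-0.0, 0.43, -0.903], [-1.0, -0.001, -0.0]]
force: [-0.9, 0.6, 0.3]
opening: 0.006
knob local [0.0001, 0.0436] z 0.1938 167 0.0023
TCP local [0.002, 0.1029] 0.3595 F [0.8 0.5 0.3]
```

View pics/s6.png

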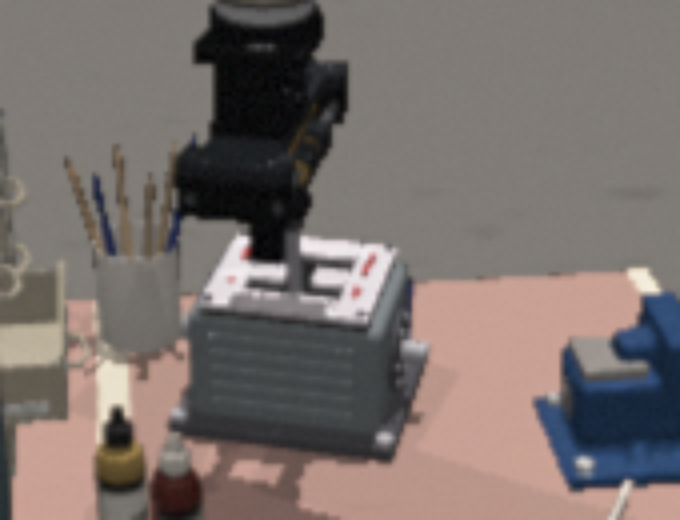

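```bash
python3 -m crank '[{"offset":[0,0,0.015],"spin":0},{"offset":[0,0,0.01],"spin":0},{"offset":[0,0,0.006],"spin":0},{"offset":[0,0,0.006],"spin":0},{"offset":[0,0,0.006],"spin":0},{"offset":[0,0,0.005],"spin":0},{"offset":[0,0,0],"spin":0}]'
python3 - <<'E'
from meas import *
report((.001,.025),name='w7')
E
```

```text
time_s: 7.85
position: [0.5264, 0.2369, 0.36]
tcp_rot: [[0.001, 0.903, 0.43], [0.0, 0.43, -0.903], [-1.0, 0.001, 0.0]]
force: [-0.6, 1.6, 3.0]
opening: 0.003
knob local [0.0274, 0.0532] z 0.1967 705 0.0026
TCP local [0.003, 0.0546] 0.3599 F [0.4 1.1 2. ]
```

View pics/w7.png

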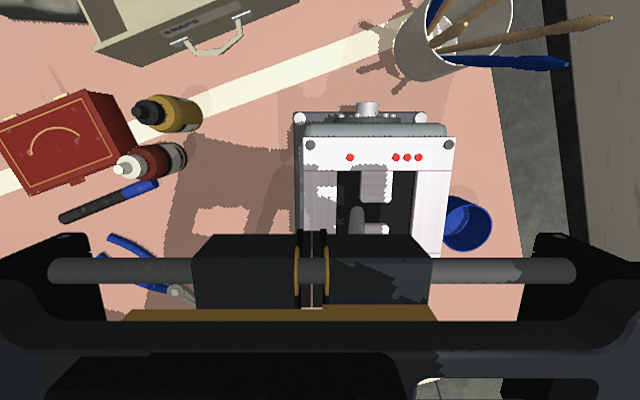

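```bash
python3 -m crank '[{"offset":[0,0,0.006],"spin":0},{"offset":[0,0,0.006],"spin":0},{"offset":[0,0,0.006],"spin":0},{"offset":[0,0,0.006],"spin":0},{"offset":[0,0,0.006],"spin":0},{"offset":[0,0,0],"spin":0}]'
python3 - <<'E'
from meas import *
report((.001,-.006),cam='side',name='s8')
p=bot.capture('wrist');cv2.imwrite('pics/w8.png',p['pixels'])
E
```

```text
time_s: 8.5
position: [0.5394, 0.2092, 0.3595]
tcp_rot: [[0.0, 0.903, 0.429], [-0.001, 0.429, -0.903], [-1.0, -0.0, 0.001]]
force: [-0.2, 0.6, 1.7]
opening: 0.004
knob local [-0.0019, 0.002] z 0.2012 339 0.0066
TCP local [0.0029, 0.0241] 0.3595 F [-0.1 -0.2 -0.8]
```

View pics/w8.png

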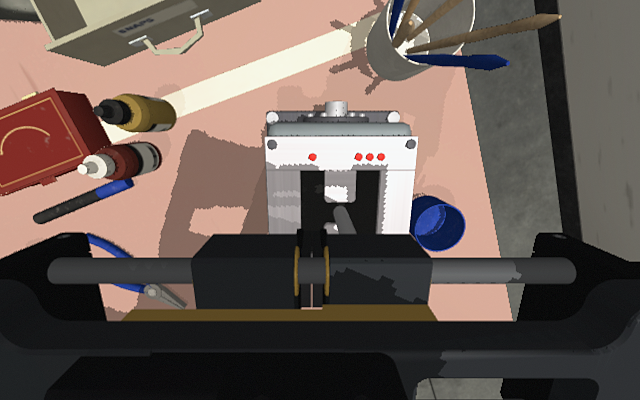

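View pics/s8.png

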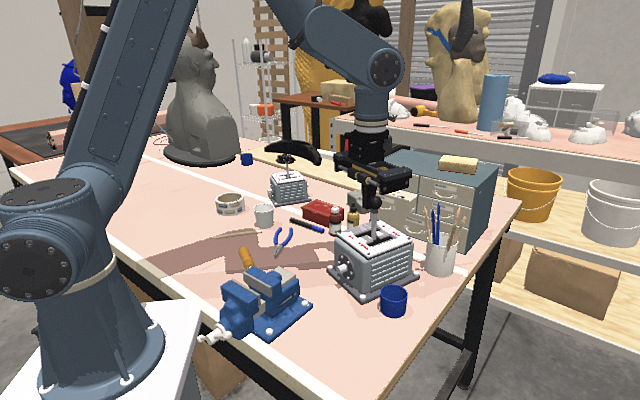

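The lever is in mid-channel, with the rod foot at (340,208) in line with the divider. I'll continue right.

```bash
python3 -m crank '[{"offset":[0,0,0.006],"spin":0},{"offset":[0,0,0.006],"spin":0},{"offset":[0,0,0.006],"spin":0},{"offset":[0,0,0.006],"spin":0},{"offset":[0,0,0.005],"spin":0},{"offset":[0,0,0.004],"spin":0},{"offset":[0,0,0],"spin":0}]'
python3 - <<'E'
from meas import *
report((.001,-.038),cam='side',name='s9')
p=bot.capture('wrist');cv2.imwrite('pics/w9.png',p['pixels'])
E
```

```text
time_s: 9.3
position: [0.5534, 0.1798, 0.3595]
tcp_rot: [[-0.0, 0.903, 0.43], [-0.0, 0.43, -0.903], [-1.0, -0.0, 0.0]]
force: [-0.6, 0.8, -0.4]
opening: -0.001
knob local [-0.002, -0.0288] z 0.1995 366 0.0068
TCP local [0.0029, -0.0086] 0.3596 F [-0.9  0.7  1.1]
```

View pics/w9.png

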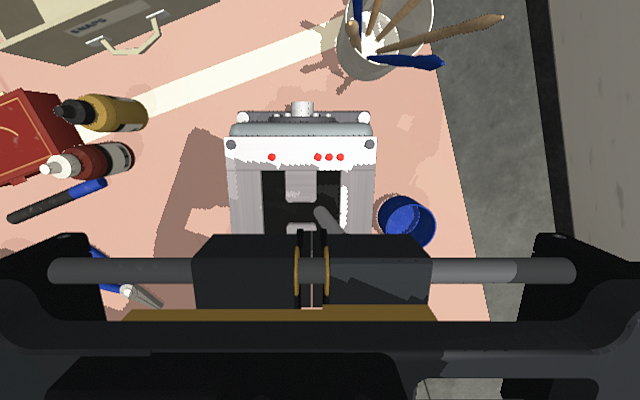

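```bash
python3 -m crank '[{"offset":[0,0,0.002],"spin":0},{"offset":[0,0,0.002],"spin":0},{"offset":[0,0,0.001],"spin":0},{"offset":[0,0,0],"spin":0}]'; python3 -m crank '[{"offset":[0,0,0.001],"spin":0},{"offset":[0,0,0],"spin":0}]'
```

```text
time_s: 9.8
position: [0.5553, 0.1759, 0.3597]
tcp_rot: [[-0.0, 0.903, 0.43], [0.0, 0.43, -0.903], [-1.0, -0.0, -0.0]]
force: [-0.7, 0.7, -0.7]
opening: 0.006
time_s: 10.0
position: [0.5557, 0.175, 0.3597]
tcp_rot: [[-0.0, 0.903, 0.43], [-0.0, 0.43, -0.903], [-1.0, -0.0, 0.0]]
force: [-0.3, 1.4, -0.6]
opening: 0.004
```

```bash
python3 -m crank '[{"offset":[0,0,0.001],"spin":0},{"offset":[0,0,0.001],"spin":0},{"offset":[0,0,0],"spin":0}]';  python3 - <<'E'
from meas import *
p=bot.capture('wrist');cv2.imwrite('pics/w10.png',p['pixels'])
for i in range(3): print(bot.read_state()['force'].round(1));bot.capture('wrist')
E
```

```text
time_s: 10.3
position: [0.5566, 0.1731, 0.3597]
tcp_rot: [[-0.0, 0.903, 0.43], [-0.0, 0.43, -0.903], [-1.0, -0.0, 0.0]]
force: [-0.9, 0.9, 0.0]
opening: 0.008
[-0.8  0.6  0.4]
[-1.   0.6 -0.3]
[ 0.1  0.5 -1.2]
```

View pics/w10.png

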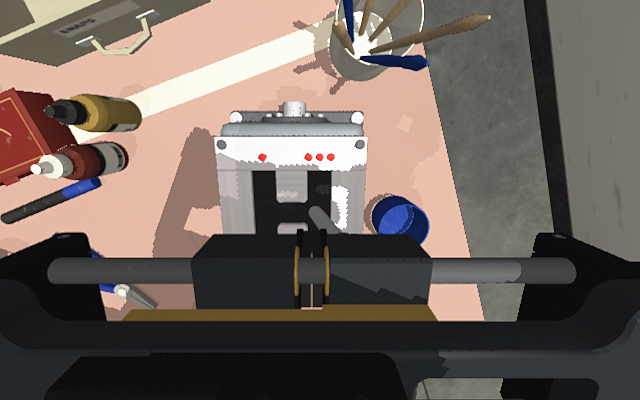

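```bash
python3 -m crank '[{"offset":[0,0,-0.015],"spin":0},{"offset":[0,0,-0.015],"spin":0},{"offset":[0,-0.03,0],"spin":0},{"offset":[0,-0.03,0],"spin":0},{"offset":[0,-0.018,0],"spin":0},{"offset":[0,0,0.03],"spin":0},{"offset":[0,0,0.027],"spin":0},{"offset":[0,0,0],"spin":0},{"offset":[0,0,0],"spin":0}]'
python3 - <<'E'
from meas import *
report((.001,-.04),name='w11')
E
```

```text
time_s: 11.4
position: [0.4975, 0.1158, 0.3599]
tcp_rot: [[-0.0, 0.903, 0.43], [0.0, 0.43, -0.903], [-1.0, -0.0, -0.0]]
force: [-0.7, 0.3, -0.6]
opening: 0.004
knob local [0.0017, -0.0411] z 0.1953 3354 0.0005
TCP local [-0.0752, -0.042] 0.3597 F [ 0.2  0.  -1.1]
```

View pics/w11.png

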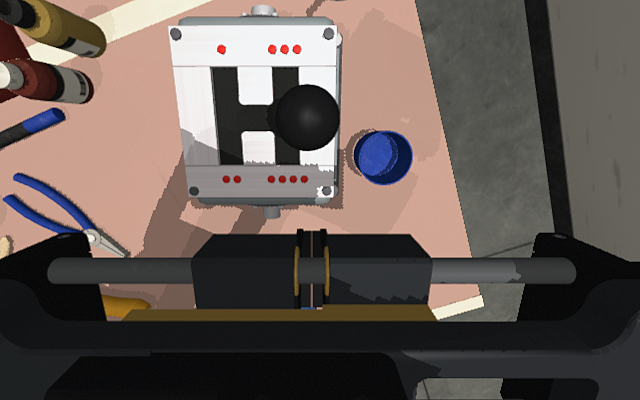

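The lever stands at the right-hand end of neutral, knob at (+2, -41) mm. Next I'll push it forward into third.

```bash
python3 -m crank '[{"offset":[0.004,0.02,0],"spin":0},{"offset":[0,0.02,0],"spin":0},{"offset":[0,0.008,0],"spin":0},{"offset":[0,0.006,0],"spin":0},{"offset":[0,0.006,0],"spin":0},{"offset":[0,0.006,0],"spin":0},{"offset":[0,0.006,0],"spin":0},{"offset":[0,0.006,0],"spin":0},{"offset":[0,0,0],"spin":0}]'
python3 - <<'E'
from meas import *
report((.028,-.04),name='w12')
E
```

```text
time_s: 12.35
position: [0.5688, 0.1491, 0.3556]
tcp_rot: [[0.001, 0.903, 0.43], [0.0, 0.43, -0.903], [-1.0, 0.001, -0.0]]
force: [-1.6, 0.6, -0.4]
opening: 0.006
knob local [0.0294, -0.0411] z 0.194 3263 0.0068
TCP local [0.0032, -0.0432] 0.3556 F [-0.   0.2  0. ]
```

View pics/w12.png

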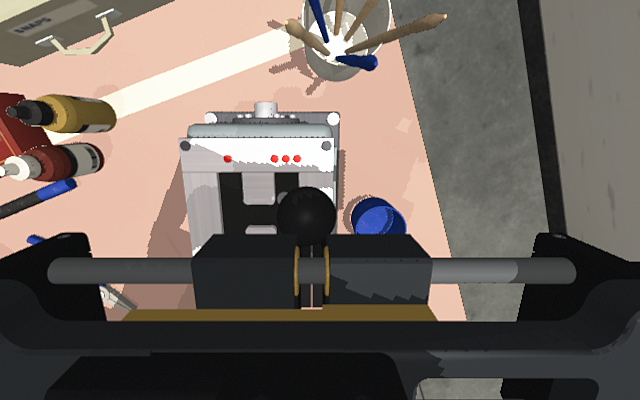

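It's going into the slot. I'll continue towards the stop in smaller steps and watch the force.

```bash
python3 -m crank '[{"offset":[0,0.006,0],"spin":0},{"offset":[0,0.006,0],"spin":0},{"offset":[0,0.005,0],"spin":0},{"offset":[0,0.004,0],"spin":0},{"offset":[0,0.002,0],"spin":0},{"offset":[0,0,0],"spin":0}]'; python3 -m crank '[{"offset":[0,0.002,0],"spin":0},{"offset":[0,0,0],"spin":0}]'
python3 - <<'E'
from meas import *
report((.055,-.04),name='w13')
E
```

```text
time_s: 13.0
position: [0.5893, 0.1588, 0.3558]
tcp_rot: [[0.001, 0.903, 0.43], [0.0, 0.43, -0.903], [-1.0, 0.001, 0.0]]
force: [-0.3, -0.2, -0.7]
opening: 0.006
time_s: 13.2
position: [0.5909, 0.1596, 0.3558]
tcp_rot: [[0.0, 0.903, 0.43], [-0.0, 0.43, -0.903], [-1.0, 0.0, 0.0]]
force: [-1.6, 0.0, -0.9]
opening: 0.005
knob local [0.0538, -0.04] z 0.1887 3121 0.0063
TCP local [0.0279, -0.0432] 0.3558 F [-1.5  0.5 -1.6]
```

```bash
for i in 1 2 3; do python3 -m crank '[{"offset":[0,0.001,0],"spin":0},{"offset":[0,0,0],"spin":0}]' | grep -E 'pos|force'; done
```

```text
position: [0.5917, 0.16, 0.3558]
force: [-0.8, -0.5, 0.2]
position: [0.5926, 0.1605, 0.3558]
force: [-1.4, 0.5, -1.6]
position: [0.5934, 0.1609, 0.3556]
force: [-1.5, -0.5, 0.1]
```

```bash
for i in 1 2 3; do python3 -m crank '[{"offset":[0,0.001,0],"spin":0},{"offset":[0,0,0],"spin":0}]' | grep -E 'pos|force'; done
python3 - <<'E'
from meas import *
report((.058,-.04),name='w14')
E
```

```text
position: [0.5942, 0.1613, 0.3555]
force: [-1.8, -0.6, -1.0]
position: [0.595, 0.1617, 0.3554]
force: [-2.6, -0.5, -2.0]
position: [0.5958, 0.1621, 0.3552]
force: [-3.9, -1.1, -1.2]
knob local [0.0573, -0.0396] z 0.1878 3105 0.008
TCP local [0.0335, -0.043] 0.3553 F [-3.6 -1.9 -2.2]
```

View pics/w14.png

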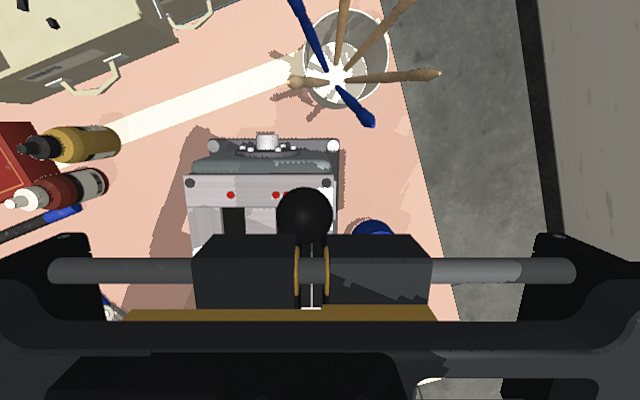

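```bash
for i in 1 2; do python3 -m crank '[{"offset":[0,0.001,0],"spin":0},{"offset":[0,0,0],"spin":0}]' | grep -E 'pos|force'; done
python3 -m crank '[{"offset":[0,-0.005,0],"spin":0},{"offset":[0,-0.02,0],"spin":0},{"offset":[0,-0.03,0],"spin":0},{"offset":[0,-0.03,0],"spin":0},{"offset":[0,0,0],"spin":0},{"offset":[0,0,0],"spin":0}]'
python3 - <<'E'
from meas import *
report((.056,-.04),name='w15')
report((.056,-.04),cam='side',name='s15')
E
```

```text
position: [0.5966, 0.1625, 0.3552]
force: [-4.7, -1.5, -3.2]
position: [0.5973, 0.1629, 0.355]
force: [-5.5, -1.6, -4.3]
time_s: 15.5
position: [0.5227, 0.1264, 0.3575]
tcp_rot: [[0.008, 0.903, 0.429], [0.001, 0.429, -0.903], [-1.0, 0.007, 0.003]]
force: [0.1, 0.4, -0.0]
opening: 0.004
knob local [0.058, -0.0396] z 0.1871 3671 0.0006
TCP local [-0.0474, -0.0439] 0.3573 F [ 0.5 -0.1  0.9]
knob local [0.0431, -0.0575] z 0.1763 72 0.0035
TCP local [-0.0473, -0.0438] 0.357 F [-0.8  0.4  0.6]
```

View pics/w15.png

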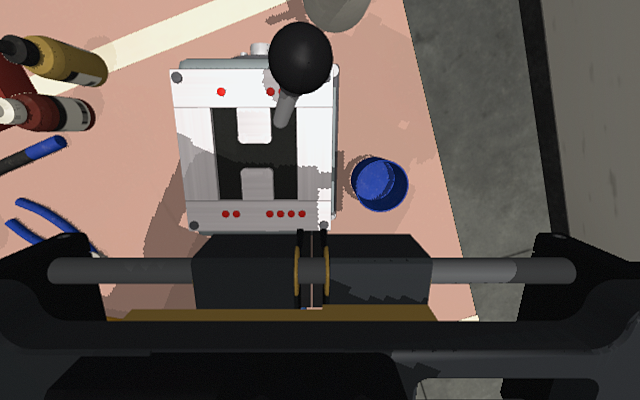

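View pics/s15.png

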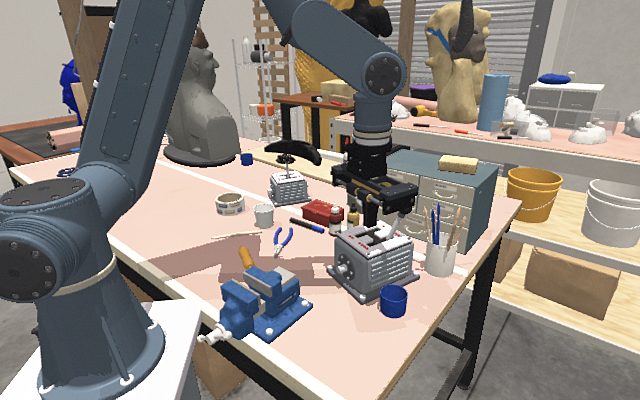

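```bash
python3 -m crank '[{"offset":[0,-0.03,0],"spin":0},{"offset":[-0.03,-0.03,0],"spin":0},{"offset":[-0.04,0,0],"spin":0},{"offset":[-0.04,0,0],"spin":0},{"offset":[0,0,0],"spin":0},{"offset":[0,0,0],"spin":0},{"offset":[0,0,0],"spin":0}]'
python3 - <<'E'
from meas import *
report((.056,-.04),cam='wrist',name='w16')
p=report((.056,-.04),cam='side')
cv2.imwrite('pics/s16.png',cv2.resize(p['pixels'][130:330,260:480],None,fx=3,fy=3))
E
```

```text
time_s: 16.3
position: [0.4673, 0.1008, 0.465]
tcp_rot: [[-0.001, 0.903, 0.431], [0.0, 0.431, -0.903], [-1.0, -0.001, -0.001]]
force: [-0.4, -0.7, -1.2]
opening: 0.007
knob local [0.0579, -0.0397] z 0.1868 908 0.0009
TCP local [-0.109, -0.043] 0.4645 F [ 0.2 -0.5 -0.1]
knob local [0.0564, -0.0385] z 0.1871 160 0.0012
TCP local [-0.109, -0.043] 0.4644 F [-0.6  0.1 -0.2]
```

View pics/s16.png

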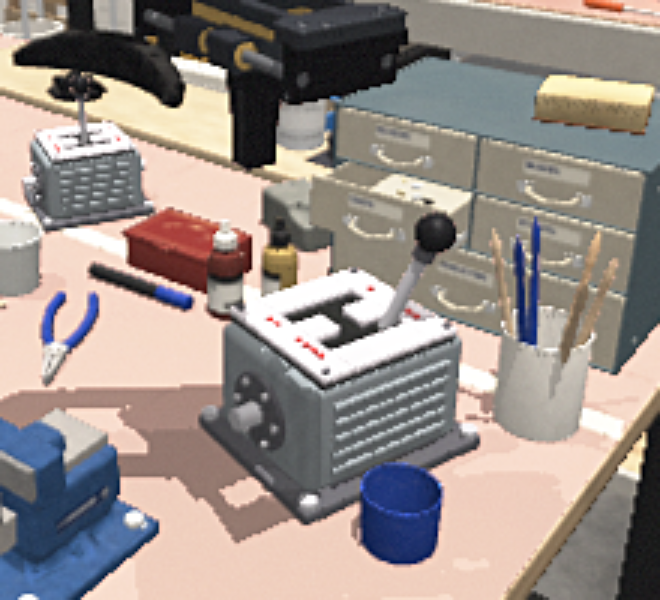

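The lever stands fully forward in the three-dot slot, with the knob at (435,235) in the enlarged side view. The arm is clear and everything else looks in place, so I'm handing in.

```bash
python3 -c "
from rig import bot
print(bot.hand_in())"
```

```text
the job is handed in; nothing more can be done
None
```

The gearbox is in third. With the fingers shut and used only to push, I moved the lever forward from second into neutral, right across the gate, then forward to its stop in third. I handed in at about 16.4 s of the 64 s allowed.

- **Final position:** the wrist camera puts the knob about 54–56 mm forward of the gate centre, 40 mm to the right and 187 mm up. Third gear fully home should read 53, 43 and 187 mm.
- **Force:** it rose from about 1.5 N while pushing to about 5.5 N sideways (7 N in all) at the end of travel, which I took as the stop. The lever stayed put when I backed off.
- **Start position:** the lever was not at the end of second when I began. The knob was about 30 mm back instead of 53 mm.
- **Camera disagreement:** the wrist camera put the gate centre 3–4 mm further forward than the scene and side cameras. That fits within the ±7 mm neutral band at the knob, and I checked neutral by eye in the wrist picture. In one side picture the gripper hid the knob, and I ignored that reading.
- **Other things on the bench:** I only checked these by eye. The blue cap, pliers and both paint bottles look unmoved in the last side picture, and the arm was clear of everything.

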